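Free the pawl of a tilting table easel and let the board down flat

TASK

The tilted table easel carries a wet canvas and has to go flat. Take the long brush from its rest and with its handle flick the steel pawl up off the toothed quadrant and right over, so that it stays lying back by itself; only then ease the board gently down until it lies fully flat on its base, and leave the brush lying in its rest again. Keep your fingers off the pawl, keep off the wet canvas, and leave the jar, the paint tube and the palette knife where they are.

Things in the scene. Friction and masses are not known exactly. Their poses are not given: they have to be found in the camera images.
- stand: Wooden base frame of the table easel, fixed on the bench, 330 mm deep (its x), 336 mm wide (y), 30 mm high. Origin: centre of its underside. x points level away from the artist's side (roughly away from the robot), y left, z up. The board's hinge line runs along y at x = -140, z = 30 mm. On its left (+y) side stands the toothed quadrant.
- quadrant: Fixed steel toothed sector beside the board's left edge: 6 mm plate in the plane y = +187 mm of the stand, up to 200 mm above the bench. Origin on the hinge line at mid-width; axes as the stand's. Teeth on the outer rim (radius 215 mm, 8 mm deep, 17 mm pitch). The board's pawl drops into them and stops the board from sinking.
- board (a joint): Tilt of the plywood board, rad: 0 = flat on the base, grows as the far edge rises (at most 0.80). Board: 300 mm from hinge line to far edge, 360 wide, 12 thick, underside through the hinge line. Spring-balanced, stiff hinges: stays where left. Pawl off: 2 to 6 N straight down near the far edge moves it. Pawl on: sinks at most 0.08 rad, then a tooth stops it; it can always be raised.
- press_spot (a point): Middle of the board's bare far margin, on its upper face, 262 mm from the hinge line. The margin is bare from 220 mm (above canvas and clips) to the far edge at 300 mm, over the full width except the pawl's bracket at the left edge. Axes: x up the board away from the hinge, y along the hinge to the left, z out of the face.
- canvas: Wet painting on a stretcher, clipped to the board and moving with it: 195 mm (up the board) x 240 wide x 17 thick, covering 15 to 210 mm from the hinge line, centred across, standing 17 mm proud of the board's face. Origin: centre of its underside; axes as the board's.
- pawl_pivot (a point): Centre of the pawl's pivot, on a bracket at the board's left edge: 222 mm from the hinge line, 40 mm above the board's underside (28 above its face), in the quadrant's plane, 7 mm outside the board's edge. The pawl turns about the y direction here. Axes: x up the board, y left along the hinge, z out of the face.
- pawl (a joint): Turn of the pawl, rad: 0.03 to 0.2 with its nose in the teeth; grows as its thumb tab is lifted; 2.35 = lying back on its stop. At 0 the finger with the tab points up the board, parallel to it. Held by its weight alone: lifted by the tab (under 1 N) past its balance (about 1.4, or 1.8 with the board flat) it falls over to the stop and stays there; let go earlier it drops back onto the teeth.
- pawl_arm: The steel pawl: two 10 mm bars at right angles, 8 mm thick (nose 42 mm long, finger), and a flat thumb tab on the finger. Origin on the pivot; x along the finger to the tab, y left along the pivot, z out of the tab's top. Tab: x 32 to 60, y -4 to +40 mm (mostly jutting out to the left), 5 mm thick, centred on z = 0.
- tab (a point): Centre of the underside of the part of the thumb tab that juts out to the left: 46 mm from the pivot along the finger, 22 mm left of the quadrant's plane. Below it is free space; the quadrant and the board lie further right. Axes as the pawl's.
- brush: Loose long-handled paint brush, 300 mm long, 45 g; round wooden handle 10 mm in diameter. Origin on its axis at mid-length (balance point 13 mm towards the bristles). x along it to the butt of the handle at x = +150 mm; handle from x = -85 to +150, then ferrule and bristles 16 mm wide. Starts in its rest, butt towards the easel.
- rest: Fixed dark wooden brush rest: plank 190 x 70 mm, 8 thick, with two saddles 56 mm high at x = -70 and +70 mm (14 mm thick, 60 wide), each with an open V notch 48 mm wide at the top, 22 deep. Origin: centre of its underside; x along the brush. A brush lying in it has its axis 41 mm above the bench, at y = 0 of the rest.
- jar: Bystander: closed glass jar with metal lid, 72 mm diameter, 95 mm high. Origin: centre of its underside.
- tube: Bystander: white paint tube lying on the bench, about 130 mm long, 22 mm high. Origin: centre of its underside.
- knife: Bystander: palette knife, 216 mm long, lying on the bench. Origin: underside, where handle and steel neck meet.
Mind the look-alikes: they are no part of the job. Of the things that look like the rest, take the one that is farthest to the robot's left at the start.

How it is judged:
By the outcome, as a careful person would: the job done as asked, in the order asked, and still so for the second after the job is handed in, with the robot touching nothing.
It also fails if it takes over 67 s, if anything falls off the work surface, if the arm or the gripper's body presses on something with over 40 N, if the wrist force passes 120 N, or if a joint passes its speed limit or range.

ROBOT

A 6-joint arm with a two-finger parallel gripper is mounted at the origin on the work surface. World frame = base frame: x ahead of the robot, y to its left, z up, the work surface at z = 0. Lengths are in m, angles in degrees, forces in N, time in s.
With the tool pointing down it reaches from about 0.4 to 0.825 m from the base axis. Payload 7 kg.
Tool frame: the origin (TCP) lies at the very end of the fingers, on their centre line; the grasp point (between the pads) lies 19 mm behind it; z points along the fingers, y is the line along which they close (so a half turn about z gives the same grasp; the last joint's range is limited). The gripper opens to 88 mm and grips with 3 to 60 N. Pads are 19 mm wide; open, the fingers measure 130 mm over their backs; the gripper's body (78 mm by 193 mm) begins 47 mm behind the grasp point.
Start: joints at [84.059, 20.546, 0.682, 0, -70.136, -16.507], TCP at [0.258, 0.624, 0.227] pointing down, gripper open.
Joint ranges: [-176.03, 176.03], [-82.01, 121.73], [-58.28, 71.71], [-173.87, 95.51], [-174.79, -0.11], [-173.66, 173.66]. Speed limits (degrees/s): [136.94, 136.94, 172.46, 180, 180, 180].

INTERFACE

Orientations are given as [roll, pitch, yaw] about the fixed x, y, z axes, in that order (R = Rz(yaw) Ry(pitch) Rx(roll)).
In Python, from plant import get_state, capture, close_job, regions_of gives the robot as it stands.
- The arm moves only by the tool jog_arm, never from a script. Its argument "moves" is a list of rows, each a list of 3 entries, a list of its own where there are three numbers: the shift along the tool's x, y, z in cm, then the turn about the tool's z in degrees, then the finger opening in cm, from 0 to 8.76. A call has 1 to 12 rows; each row shifts and turns the commanded pose from where the row before left it, along the tool's axes as they then stand; what a row does not reach is not made up. A row lasts 1/8 s, in which the tool goes at most 62.5 mm and 10.7 degrees, less where a joint would pass 70% of its speed; a pose out of reach is approached as far as the arm can. A call is refused whole if a number of a shift passes 6.25 or a number of a turn 10.7, either way. A call with a gripper value outside its range is refused whole. The fingers move at their own pace and stop on an object; "newtons" is the grip in N (left out, the last holds). Time passes only in rows, so rows that do not move let the fingers close. It gives the time, the measured TCP pose, the force, the opening and the grip force at its end, in the units of the state.
- get_state(): the state, without advancing time (a new reading comes with each control period).
- capture(name): name is "scene" or "top" or "wrist"; returns a dict with "pixels" (384x512x3 uint8, blue, green, red), "mtx" (3x3 intrinsics, pixels), "k1" (the pictures are not rectified: a ray, as slopes to the right and down, at radius r is drawn at 1 + k1 r^2 times it, then the intrinsics apply), "world_from_camera" (4x4, takes a point from camera to world coordinates); the wrist camera has in their place "hand_eye" (4x4, takes a point from camera to tool coordinates, whose origin is the TCP and whose axes are the flange's). Camera axes: x right, y down, z forward; pixel columns grow to the right and rows downward; lengths in m; the calibration is good to about 2 mm. A picture is of the moment at which its call begins: read the wrist's pose just before it. There is no depth.
- close_job(): hands the job in; it is judged then, once.
Trained networks look in a picture, given as the dict that the camera call returned (one of the last four; its "shot" number tells which), for a name from the list of things; names that differ only in an ending like _2 or _b are one class to them, and where a whole thing is asked for, a point or a joint stands for the part that bears it (a point fixed in the world has none). Each returns a list of dicts, best first, with "confidence" (0 to 1); they miss things now and then, are a little off and sometimes report something else, mostly with a low value. They report only what shows in the picture. A call takes as long as a camera call. They do not tell look-alikes from the thing itself.
- regions_of(picture, thing): "pixels" (384x512 bool, what is visible of it) and "pixel" ([column, row] in pixels, amid what is visible of it).
The state is a dict: "time_s": time; "joints": joint angles; "qd": joint speeds; "joint_torque": joint torques, N m; "tcp_pos": TCP position; "eef_rot": TCP orientation; "contact_force": force on the tool from outside, world axes, zero at the start; "moment": the same for the moment, N m; "gripper_width": finger opening in m; "gripper_force": force on a finger pad.
Only numpy, scipy, OpenCV 4.12 (cv2) and the standard library are available. Lean on these libraries where they do the work, as an engineer would, in place of code of your own. Each camera call takes 0.05 s, during which the arm holds its last target. There are 200 camera calls.

## Working session

There is one attempt and no reset: what is moved stays moved. The work goes in short steps, Python scripts to look and compute and a tool call to move; the robot and the scene stay as the last step left them, time stands still between calls to the robot, and variables do not carry over. Pictures are saved under pics/ and viewed, at most 10 in all, crops included, and the job is handed in when it is done.

Besides the shell and the picture viewer there is one more tool, called after ">>>" as name(argument=value, ...), one argument or row to a line, values as JSON. jog_arm: Moves the arm, as the interface text tells. Its arguments: {"type":"object","properties":{"moves":{"type":"array"},"newtons":{"type":"number"}},"required":["moves"]}

```bash
mkdir -p pics; ls
cat > h.py <<'E'
import numpy as np, cv2
from plant import get_state, capture, close_job, regions_of
from scipy.spatial.transform import Rotation as Ro
def T_tool(s):
    T=np.eye(4); T[:3,:3]=Ro.from_euler('xyz',s['eef_rot'],degrees=True).as_matrix(); T[:3,3]=s['tcp_pos']; return T
def shot(name):
    s=get_state(); c=capture(name)
    c['W']=np.array(c['world_from_camera']) if name!='wrist' else T_tool(s)@np.array(c['hand_eye'])
    return c
def ray(c,px):
    K=np.array(c['mtx']); d=cv2.undistortPoints(np.array([[px]],float),K,np.array([c['k1'],0,0,0.]))[0,0]
    v=c['W'][:3,:3]@np.array([d[0],d[1],1]); return c['W'][:3,3],v/np.linalg.norm(v)
def at_z(c,px,z):
    o,v=ray(c,px); return o+v*(z-o[2])/v[2]
def proj(c,P):
    P=np.atleast_2d(P); W=c['W']; q=(P-W[:3,3])@W[:3,:3]; 
    x=q[:,:2]/q[:,2:]; r2=(x**2).sum(1,keepdims=True); x=x*(1+c['k1']*r2); K=np.array(c['mtx'])
    return x@K[:2,:2].T+K[:2,2]
def tri(*cp):
    A=np.zeros((3,3));b=np.zeros(3)
    for c,p in cp:
        o,v=ray(c,p);M=np.eye(3)-np.outer(v,v);A+=M;b+=M@o
    X=np.linalg.solve(A,b); return X,[np.linalg.norm((np.eye(3)-np.outer(v,v))@(X-o)) for o,v in (ray(c,p) for c,p in cp)]
E
cat > a.py <<'E'
from h import *
np.set_printoptions(precision=3,suppress=True)
s=get_state(); print(s)
C={n:shot(n) for n in('scene','top','wrist')}
for n,c in C.items():
    im=c['pixels'].copy(); print(n,'pos',c['W'][:3,3],c['k1'])
    for t in('stand','quadrant','board','canvas','pawl_arm','brush','rest','jar','tube','knife'):
        for r in regions_of(c,t)[:4]:
            p=r['pixel']; print(' ',t,round(r['confidence'],2),np.round(p,1),r['pixels'].sum(),at_z(c,p,0.04))
    cv2.imwrite(f'pics/a_{n}.png',im)
E
python3 a.py
```

```text
pics
{'time_s': 0.0, 'joints': array([ 84.056,  20.59 ,   0.633,  -0.021, -70.135, -16.505]), 'qd': array([ 0.054,  0.071,  0.026, -0.014, -0.015,  0.06 ]), 'joint_torque': array([  0.001, -58.271,  29.305,   6.997,   0.007,  -0.   ]), 'tcp_pos': array([0.258, 0.623, 0.226]), 'eef_rot': array([179.906,  -0.007, -22.456]), 'contact_force': array([ 0.651, -0.087, -0.836]), 'moment': array([-0.038,  0.026,  0.049]), 'gripper_force': 0.0, 'gripper_width': 0.08792624640164395}
scene pos [1.074 0.59  1.339] -0.18789026107220463
  stand 0.74 [231.5 184.5] 9519 [ 0.514 -0.136  0.04 ]
  quadrant 0.88 [282.2 209.4] 686 [0.463 0.042 0.04 ]
  board 0.9 [231.3 171.3] 6589 [ 0.479 -0.175  0.04 ]
  board 0.29 [373.6 281.2] 1287 [0.444 0.393 0.04 ]
  canvas 0.62 [240.9 168.4] 2707 [ 0.449 -0.163  0.04 ]
  pawl_arm 0.7 [264.3 213.8] 107 [0.514 0.015 0.04 ]
  brush 0.79 [377.7 280.9] 320 [0.435 0.401 0.04 ]
  rest 0.71 [288.6 290.7] 1685 [0.639 0.245 0.04 ]
  rest 0.65 [386.8 223.8] 1233 [0.268 0.299 0.04 ]
  rest 0.56 [372.6 282.4] 1389 [0.449 0.393 0.04 ]
  jar 0.7 [175.  112.1] 524 [ 0.45  -0.513  
[... 498 characters left out ...]
 [195.8 142. ] 271 [0.625 0.088 0.04 ]
  rest 0.93 [150.2 144.5] 1459 [0.613 0.221 0.04 ]
  rest 0.85 [119.6 267.8] 1688 [0.256 0.279 0.04 ]
  rest 0.76 [ 94.5 207.1] 1335 [0.423 0.365 0.04 ]
  rest 0.33 [198.2 144.8] 223 [0.617 0.081 0.04 ]
  jar 0.67 [410.9 206.4] 681 [ 0.454 -0.544  0.04 ]
  tube 0.87 [104.6 111. ] 416 [0.713 0.366 0.04 ]
  tube 0.63 [194.4 146.7] 227 [0.611 0.091 0.04 ]
  knife 0.82 [372.6 145.7] 383 [ 0.634 -0.436  0.04 ]
wrist pos [0.321 0.598 0.384] -0.039602582917406044
  brush 0.87 [280.4   9.6] 532 [0.427 0.525 0.04 ]
  rest 0.84 [467.9  93.2] 5814 [0.254 0.34  0.04 ]
  rest 0.81 [337.9  11.4] 1475 [0.4   0.464 0.04 ]
  tube 0.72 [282.   9.] 586 [0.427 0.523 0.04 ]
```

Run:
```python
import cv2
a=cv2.imread('pics/a_scene.png');b=cv2.imread('pics/a_top.png')
cv2.imwrite('pics/a_sc.png',cv2.resize(a[100:370,130:460],None,fx=2.2,fy=2.2,interpolation=cv2.INTER_CUBIC)[:600])
cv2.imwrite('pics/a_tp.png',cv2.resize(b[60:320,30:450],None,fx=1.9,fy=1.9,interpolation=cv2.INTER_CUBIC))
```

```text
(no output)
```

View pics/a_sc.png

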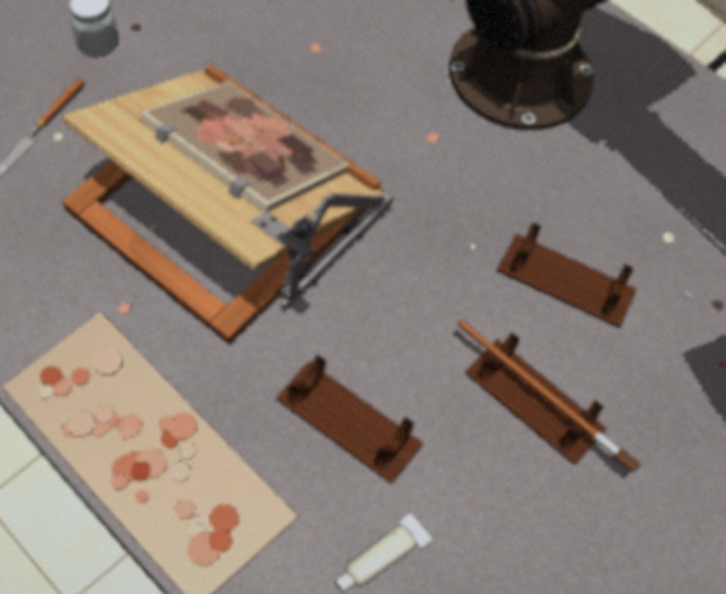

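View pics/a_tp.png

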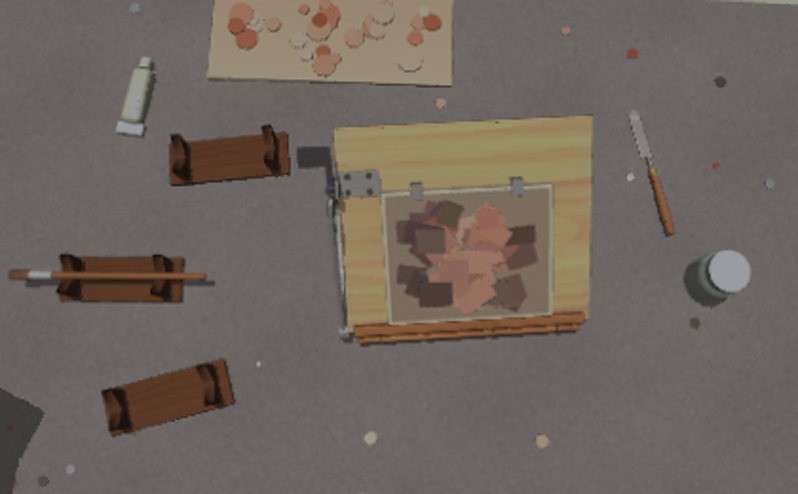

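The pictures show the brush in the leftmost rest (top view about px (70,206)). Its butt points at the quadrant, and the board is tilted with the tab jutting out left near px (196,143). Next I'll fit the easel and brush geometry.

```bash
cat > fit.py <<'E'
from h import *
from scipy.optimize import minimize
np.set_printoptions(precision=4,suppress=True)
def stand_T(p):
    x,y,yaw=p[:3]; T=np.eye(4); T[:3,:3]=Ro.from_euler('z',yaw).as_matrix(); T[:3,3]=[x,y,0]; return T
def board_T(p,t):  # hinge frame; x up board
    B=np.eye(4); B[:3,:3]=Ro.from_euler('y',-t).as_matrix(); B[:3,3]=[-.14,0,.03]; return stand_T(p)@B
def tf(T,P): return np.atleast_2d(P)@T[:3,:3].T+T[:3,3]
BOX=np.array([[x,y,z] for x in(0,.3) for y in(-.18,.18) for z in(0,.012)])
CAN=np.array([[x,y,z] for x in(.015,.21) for y in(-.12,.12) for z in(.012,.029)])
def mask(c,groups,k=4):
    m=np.zeros((384*k,512*k),np.uint8)
    for P in groups:
        q=cv2.convexHull(((proj(c,P)+.5)*k-.5).astype(np.float32)); cv2.fillConvexPoly(m,np.round(q).astype(int),255)
    return cv2.resize(m,(512,384),interpolation=cv2.INTER_AREA)/255.
def fit(views,p0):
    def cost(p):
        e=0
        for c,M in views:
            T=board_T(p,p[3]); m=mask(c,[tf(T,BOX),tf(T,CAN)]); e+=np.abs(m-M).sum()/M.sum()
        return e
    S=np.array([p0]+[np.array(p0)+d for d in np.diag([.02,.02,.05,.08])])
    r=minimize(cost,p0,method='Nelder-Mead',options=dict(initial_simplex=S,maxiter=250,xatol=1e-4,fatol=1e-4)); return r.x,r.fun
E
cat > b.py <<'E'
from fit import *
V=[];C={}
for n in('scene','top'):
    c=shot(n);C[n]=c
    M=regions_of(c,'board')[0]['pixels']; 
    for r in regions_of(c,'canvas')[:1]: M=M|r['pixels']
    M=cv2.morphologyEx(M.astype(np.uint8),cv2.MORPH_CLOSE,np.ones((7,7)))
    V.append((c,M))
p,f=fit(V,[.52,-.13,.03,.42]); print('joint',p,f)
for v in V: print(*fit([v],p))
T=board_T(p,p[3])
pv=tf(T,[.222,.187,.04])[0]; print('pivot',pv)
for n,c in C.items():
    r=[r for r in regions_of(c,'pawl_arm')][0]; print(n,'pawl px',r['pixel'],'pred pivot',proj(c,pv),'tab', [proj(c,tf(T,np.array([.222,.187,.04])+[.046*np.cos(a),.022,.046*np.sin(a)]))[0] for a in(.1,)])
# brush ends
E={}
for n,c in C.items():
    m=regions_of(c,'brush')[0]['pixels']; pts=np.argwhere(m)[:,::-1].astype(float); mu=pts.mean(0); d=np.linalg.svd(pts-mu,full_matrices=0)[2][0]; t=(pts-mu)@d
    e=[mu+d*(t.min()-.4),mu+d*(t.max()+.4)]; e.sort(key=lambda q:q[0]); E[n]=e; print(n,'brush ends',e)
# scene: left end=butt ; top: right end=butt
bu=tri((C['scene'],E['scene'][0]),(C['top'],E['top'][1])); br=tri((C['scene'],E['scene'][1]),(C['top'],E['top'][0]))
print('butt',bu,'bristle',br,'len',np.linalg.norm(bu[0]-br[0]))
for n in C:
  for r in regions_of(C[n],'rest')[:3]: print(n,'rest',r['pixel'],at_z(C[n],r['pixel'],.02))
E
python3 b.py
```

```text
joint [ 0.5118 -0.1392  0.0887  0.453 ] 0.09341483261753082
[ 0.509  -0.1378  0.1015  0.4485] 0.044262954156472196
[ 0.5128 -0.14    0.0892  0.423 ] 0.03654289434734433
pivot [0.5371 0.0508 0.1631]Traceback (most recent call last):
  File "b.py", line 14, in <module>
    r=[r for r in regions_of(c,'pawl_arm')][0]; print(n,'pawl px',r['pixel'],'pred pivot',proj(c,pv),'tab', [proj(c,tf(T,np.array([.222,.187,.04])+[.046*np.cos(a),.022,.046*np.sin(a)]))[0] for a in(.1,)])
      ~~~~~~~~~~~~~~~~~~~~~~~~~~~~~~~~~~~~~^^^
IndexError: list index out of range
```

```bash
sed -i 's/    r=\[r for r in regions_of.*/    rs=regions_of(c,"pawl_arm"); print(n,"pawl px",[r["pixel"] for r in rs],"pred pivot",proj(c,pv),"tab",proj(c,tf(T,np.array([.222,.187,.04])+[.0458,.022,.0046])))/' b.py; python3 b.py
```

```text
joint [ 0.5094 -0.1386  0.0886  0.4464] 0.10996783726822391
[ 0.506  -0.139   0.0967  0.4342] 0.053058835121397065
[ 0.5134 -0.1399  0.0949  0.4465] 0.04296928954085506
pivot [0.5357 0.0515 0.1619]
scene pawl px [[263.6, 210.6]] pred pivot [[267.7305 203.5377]] tab [[264.4527 212.3538]]
top pawl px [[194.9, 146.4]] pred pivot [[202.8551 160.4303]] tab [[192.7545 143.3796]]
scene brush ends [array([337.8769, 245.5206]), array([419.0996, 312.5079])]
top brush ends [array([ 34.5842, 204.1868]), array([138.3925, 205.5688])]
butt (array([0.4312, 0.2426, 0.0361]), [np.float64(0.0013985533825972005), np.float64(0.0013985533825971316)]) bristle (array([0.4246, 0.5438, 0.0357]), [np.float64(0.0022120575543109412), np.float64(0.0022120575543105926)]) len 0.30133932087213416
scene rest [369.0, 282.1] [0.4461 0.3824 0.02  ]
scene rest [383.9, 223.9] [0.262  0.2888 0.02  ]
top rest [92.3, 207.2] [0.4252 0.3792 0.02  ]
top rest [149.5, 144.7] [0.6187 0.228  0.02  ]
top rest [116.6, 267.2] [0.2574 0.2935 0.02  ]
```

>>> jog_arm(
  moves=[
    [[3.1,2.0,0],0,8.7],
    [[3.1,2.0,0],0,8.7],
    [[3.1,2.0,0],0,8.7],
    [[3.1,2.0,0],0,8.7],
    [[3.1,2.0,0],0,8.7],
    [[3.1,2.0,0],0,8.7],
    [[3.1,2.0,0],0,8.7],
    [[3.1,2.0,0],0,8.7],
  ],
)

```text
time_s: 3.6
tcp_pos: [0.4265, 0.3803, 0.2268]
eef_rot: [-180.0, -0.0, -22.4]
contact_force: [-0.6, -0.2, 0.4]
gripper_width: 0.0869
gripper_force: 0.0
```

>>> jog_arm(
  moves=[
    [[0,0,0],9.5,6],
    [[0,0,0],9.5,6],
    [[0,0,0],9.5,6],
    [[0,0,0],9.5,6],
    [[0,0,0],9.5,6],
    [[0,0,0],9.5,6],
    [[0,0,0],9.5,6],
    [[0,0,0],0,6],
  ],
)

```text
time_s: 4.6
tcp_pos: [0.4259, 0.3812, 0.2267]
eef_rot: [-180.0, 0.0, -88.9]
contact_force: [0.1, -0.4, -0.5]
gripper_width: 0.0599
gripper_force: 0.0
```

Run:
```python
from h import *
np.set_printoptions(precision=4,suppress=True)
c=shot('wrist'); im=c['pixels'].copy()
for t in('brush','rest'):
    for r in regions_of(c,t)[:2]:
        m=r['pixels']; pts=np.argwhere(m)[:,::-1].astype(float); mu=pts.mean(0); d=np.linalg.svd(pts-mu,full_matrices=0)[2][0]; tt=(pts-mu)@d
        print(t,r['confidence'],m.sum(),[at_z(c,mu+d*q,.041) for q in(tt.min(),0,tt.max())])
        print('  bbox',pts.min(0),pts.max(0))
for P in ([.431,.243,.041],[.4246,.5438,.041],[.428,.393,.041]):
    q=proj(c,P)[0]; cv2.circle(im,tuple(int(v) for v in q),3,(0,255,0),-1)
cv2.imwrite('pics/w1.png',im)
```

```text
brush 0.9 1685 [array([0.4336, 0.2419, 0.041 ]), array([0.4308, 0.3628, 0.041 ]), array([0.4267, 0.5405, 0.041 ])]
  bbox [249.  60.] [260. 281.]
rest 0.9 5074 [array([0.4322, 0.291 , 0.041 ]), array([0.4301, 0.3703, 0.041 ]), array([0.4276, 0.4672, 0.041 ])]
  bbox [229. 103.] [280. 235.]
rest 0.81 7694 [array([0.2914, 0.2114, 0.041 ]), array([0.2696, 0.2905, 0.041 ]), array([0.2431, 0.3823, 0.041 ])]
  bbox [346.  33.] [434. 181.]
```

View pics/w1.png

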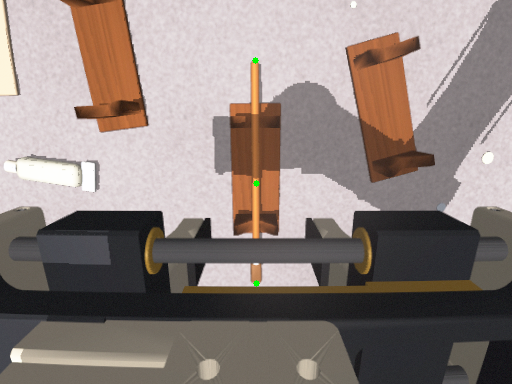

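The green marks for the butt, centre and ferrule end lie on the brush at px (255,60), (256,183) and (256,283). It sits centred between the fingers and clear of the saddles. Going down to grasp.

>>> jog_arm(
  moves=[
    [[0.8,-0.2,4],0,5],
    [[0.8,-0.2,4],0,5],
    [[0,0,4],0,5],
    [[0,0,3],0,5],
    [[0,0,2.5],0,5],
    [[0,0,2],0,5],
    [[0,0,1],0,5],
    [[0,0,0],0,5],
  ],
)

```text
time_s: 5.75
tcp_pos: [0.4301, 0.3651, 0.0212]
eef_rot: [180.0, -0.1, -88.9]
contact_force: [-0.1, 0.1, 0.5]
gripper_width: 0.0503
gripper_force: 0.0
```

>>> jog_arm(
  moves=[
    [[0,0,0],0,0],
    [[0,0,0],0,0],
    [[0,0,0],0,0],
    [[0,0,0],0,0],
    [[0,0,0],0,0],
    [[0,0,0],0,0],
    [[0,0,0],0,0],
    [[0,0,0],0,0],
  ],
  newtons=25,
)

```text
time_s: 6.75
tcp_pos: [0.4301, 0.3654, 0.0217]
eef_rot: [-180.0, 0.0, -88.9]
contact_force: [-2.6, -0.2, 3.6]
gripper_width: 0.0088
gripper_force: 25.0
```

>>> jog_arm(
  moves=[
    [[0,0,-1],0,0],
    [[0,0,-2],0,0],
    [[0,0,-4],0,0],
    [[0,0,-4],0,0],
    [[0,0,-4],0,0],
    [[0,0,-3],0,0],
    [[0,0,-2],0,0],
    [[0,0,0],0,0],
  ],
)

```text
time_s: 7.75
tcp_pos: [0.4307, 0.3659, 0.2237]
eef_rot: [-179.9, 0.2, -88.9]
contact_force: [-0.5, -0.5, 0.3]
gripper_width: 0.0087
gripper_force: 25.0
```

```bash
cat > c.py <<'E'
from h import *
np.set_printoptions(precision=4,suppress=True)
print(get_state()['tcp_pos'])
C={n:shot(n) for n in('wrist','scene','top')}; B={}
for n,c in C.items():
    cv2.imwrite(f'pics/c_{n}.png',c['pixels'])
    for r in regions_of(c,'brush')[:1]:
        pts=np.argwhere(r['pixels'])[:,::-1].astype(float); mu=pts.mean(0); d=np.linalg.svd(pts-mu,full_matrices=0)[2][0]; t=(pts-mu)@d
        e=sorted([mu+d*(t.min()-.4),mu+d*(t.max()+.4)],key=lambda q:q[0] if n!='wrist' else q[1])
        B[n]=e[0] if n!='top' else e[1]; print(n,r['confidence'],e)
k=list(B); 
if len(k)>1: print('butt',tri(*[(C[n],B[n]) for n in k]))
for n,c in C.items():
    for r in regions_of(c,'pawl_arm')[:2]: 
        q=np.argwhere(r['pixels']); print(n,'pawl',r['confidence'],r['pixel'],q.min(0)[::-1],q.max(0)[::-1])
E
python3 c.py
```

```text
[0.4307 0.3659 0.2237]
wrist 0.85 [array([256.8448,  -0.4163]), array([257.6432, 285.4206])]
scene 0.85 [array([348.2531, 209.0418]), array([441.2749, 283.2968])]
top 0.54 [array([ -0.4022, 191.5663]), array([115.4006, 191.3861])]
butt (array([0.4324, 0.2437, 0.242 ]), [np.float64(0.0016599564066859997), np.float64(0.0019035749605487416), np.float64(0.0009172204535922308)])
scene pawl 0.52 [262.4, 213.3] [259 203] [271 215]
top pawl 0.6 [268.3, 181.5] [186 121] [342 241]
top pawl 0.5 [195.0, 145.3] [185 137] [205 157]
```

```bash
cat > d.py <<'E'
from fit import *
import sys
phi=float(sys.argv[1]); p=[float(v) for v in sys.argv[2].split(',')]
T=board_T(p,p[3]); 
def arm(P):
    A=np.eye(4);A[:3,:3]=Ro.from_euler('y',-phi).as_matrix();A[:3,3]=[.222,.187,.04]; return tf(T@A,P)
out=[]
for n,(x0,y0) in dict(scene=(235,180),top=(165,110)).items():
    c=shot(n); k=8; im=cv2.resize(c['pixels'][y0:y0+70,x0:x0+50],None,fx=k,fy=k,interpolation=cv2.INTER_CUBIC)
    d=lambda P:np.round((proj(c,P)-[x0,y0]+.5)*k).astype(int)
    cv2.polylines(im,[d(arm(np.array([[.032,-.004,0],[.06,-.004,0],[.06,.04,0],[.032,.04,0]])))],True,(0,255,0),1)
    cv2.circle(im,tuple(d(arm([0,0,0]))[0]),4,(0,0,255),1)
    cv2.polylines(im,[d(tf(T,[[0.2,.18,.012],[.3,.18,.012],[.3,.1,.012]]))],False,(255,255,0),1)
    out.append(im)
cv2.imwrite(sys.argv[3],np.hstack(out))
E
python3 d.py 0.1 0.5105,-0.1390,0.0915,0.443 pics/d1.png
```

```text
(no output)
```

View pics/d1.png

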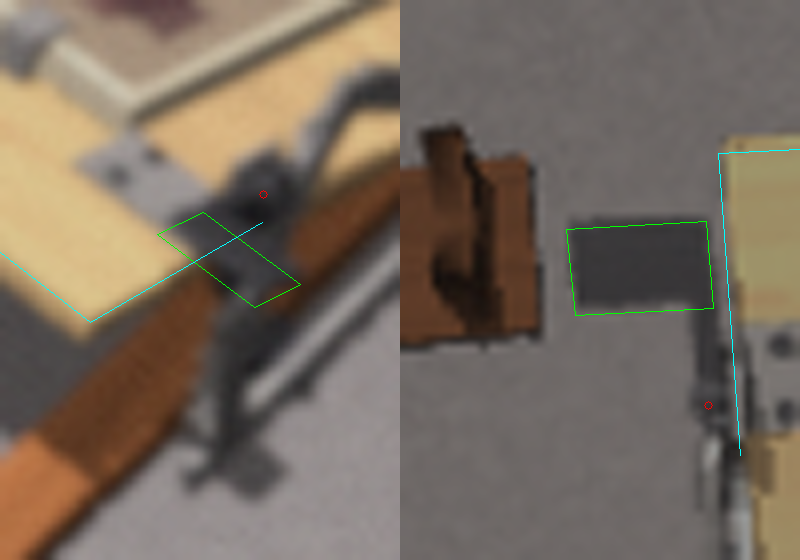

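Run:
```python
from fit import *
s=shot('scene');t=shot('top')
p=[.5105,-.139,.0915,.443];T=board_T(p,p[3])
print('corner',tri((s,[245.8,221.4]),(t,[205.5,126.5])),'pred',tf(T,[.3,.18,.012]))
print('right corner',tri((s,[160,153.6]),(t,[341.6,121.6])),'pred',tf(T,[.3,-.18,.012]))
print('tab',tri((s,[263.9,211.8]),(t,[194.75,142.25])),'pred',tf(T,[.222+.0458,.187+.018,.0446]))
print('tab top at pred z',at_z(t,[194.75,142.25],tf(T,[.2678,.205,.0446])[0,2]))
```

```text
corner (array([0.624 , 0.0517, 0.1674]), [np.float64(0.0035306578419246636), np.float64(0.003530657841924621)]) pred [[0.6194 0.0518 0.1694]]
right corner (array([ 0.6516, -0.3061,  0.1663]), [np.float64(0.004832713711303422), np.float64(0.004832713711303286)]) pred [[ 0.6523 -0.3067  0.1694]]
tab (array([0.5745, 0.0734, 0.187 ]), [np.float64(0.002011764877008326), np.float64(0.002011764877008245)]) pred [[0.5743 0.0727 0.1851]]
tab top at pred z [0.5764 0.0721 0.1851]
```

>>> jog_arm(
  moves=[
    [[0,0,0],-4,0],
    [[1.0,-1.0,0.4],0,0],
    [[1.6,-1.6,1.0],0,0],
    [[1.8,-1.8,1.2],0,0],
    [[1.8,-1.8,1.2],0,0],
    [[1.8,-1.8,1.2],0,0],
    [[1.8,-1.8,1.2],0,0],
    [[1.6,-1.5,1.1],0,0],
    [[1.0,-0.9,0.6],0,0],
    [[0.4,-0.4,0.2],0,0],
    [[0,0,0],0,0],
  ],
)

```text
time_s: 9.78
tcp_pos: [0.5671, 0.2488, 0.1407]
eef_rot: [-180.0, 0.0, -85.0]
contact_force: [-0.1, -0.7, -0.1]
gripper_width: 0.0089
gripper_force: 25.0
```

```bash
python3 c.py; python3 d.py 0.1 0.5115,-0.1390,0.082,0.440 pics/d2.png
```

```text
[0.5671 0.2488 0.1407]
wrist 0.59 [array([257.1336,  -0.413 ]), array([257.6533, 285.4115])]
scene 0.55 [array([276.3052, 229.9357]), array([365.8508, 297.8585])]
top 0.76 [array([ 62.5077, 150.4044]), array([172.4061, 144.0955])]
butt (array([0.5778, 0.1303, 0.1652]), [np.float64(0.001963175967009602), np.float64(0.0015194672133912405), np.float64(0.002659729127967723)])
scene pawl 0.66 [260.0, 210.4] [257 202] [272 215]
top pawl 0.64 [195.4, 145.9] [186 137] [205 157]
top pawl 0.17 [408.7, 207.7] [390 192] [424 219]
```

View pics/d2.png

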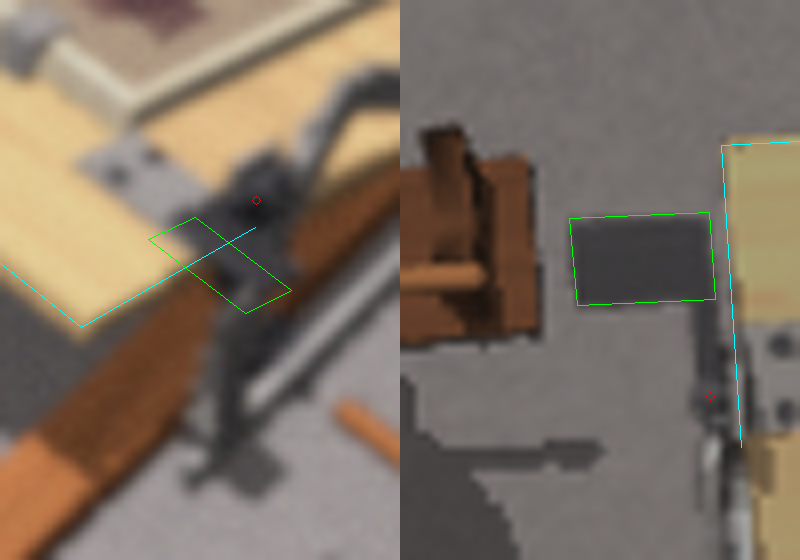

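The tab outline fits: top view about px (187–204, 137–148), and the butt lines up below its middle. Inserting and making contact.

>>> jog_arm(
  moves=[
    [[1.0,0,0],0,0],
    [[1.8,0,0],0,0],
    [[1.8,0,0],0,0],
    [[0.9,0,0],0,0],
    [[0.3,0,0],0,0],
    [[0,0,0],0,0],
  ],
)

```text
time_s: 11.08
tcp_pos: [0.5722, 0.191, 0.1406]
eef_rot: [-180.0, 0.0, -85.0]
contact_force: [-0.4, 0.1, -0.5]
gripper_width: 0.009
gripper_force: 25.0
```

```bash
python3 d.py 0.1 0.5115,-0.1390,0.082,0.440 pics/d3.png
```

```text
(no output)
```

View pics/d3.png

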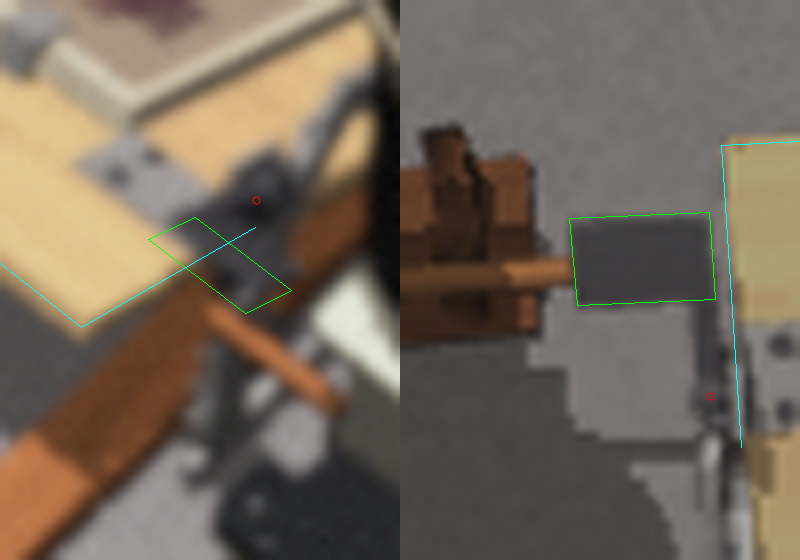

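The brush now passes under the tab, about mid-depth. Sweeping the arc.

>>> jog_arm(
  moves=[
    [[0,0.15,-0.6],0,0],
    [[0,0.15,-0.6],0,0],
    [[0,0.1,-0.5],0,0],
    [[0,0.3,-0.5],0,0],
    [[0,0.3,-0.5],0,0],
    [[0,0.3,-0.35],0,0],
    [[0,0.3,-0.35],0,0],
    [[0,0.35,-0.3],0,0],
    [[0,0.4,-0.25],0,0],
    [[0,0.4,-0.2],0,0],
    [[0,0.45,-0.2],0,0],
  ],
)

```text
time_s: 12.55
tcp_pos: [0.5399, 0.1882, 0.1842]
eef_rot: [180.0, -0.0, -84.9]
contact_force: [0.7, 0.7, -0.7]
gripper_width: 0.0093
gripper_force: 25.0
```

```bash
python3 d.py 0.9 0.5115,-0.1390,0.082,0.440 pics/d4.png
```

```text
(no output)
```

View pics/d4.png

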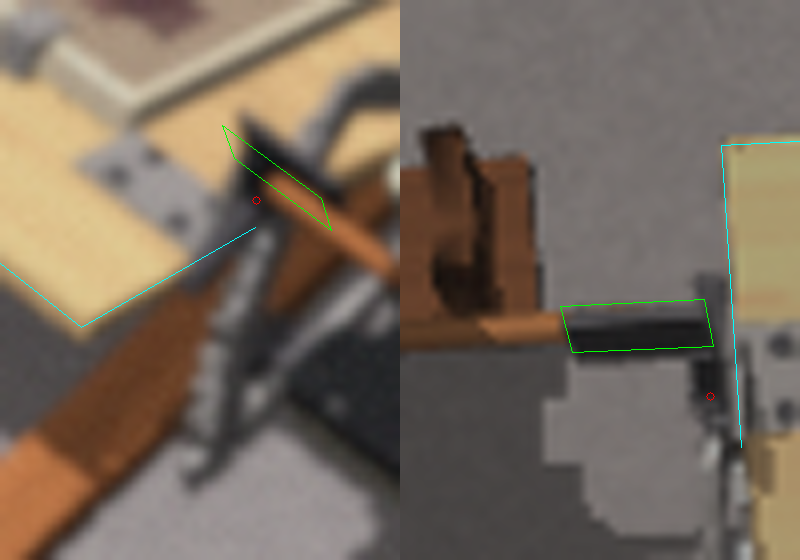

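The tab stands nearly upright on the brush (top view about row 150), tracking as planned. Continuing over the top.

>>> jog_arm(
  moves=[
    [[0,0.45,-0.15],0,0],
    [[0,0.45,-0.1],0,0],
    [[0,0.45,-0.05],0,0],
    [[0,0.45,0],0,0],
    [[0,0.45,0.05],0,0],
    [[0,0.45,0.1],0,0],
    [[0,0.45,0.1],0,0],
    [[0,0.4,0.1],0,0],
    [[0,0.4,0.1],0,0],
    [[0,0,0],0,0],
    [[0,0,0],0,0],
  ],
)

```text
time_s: 14.02
tcp_pos: [0.501, 0.1849, 0.1826]
eef_rot: [-180.0, 0.0, -84.9]
contact_force: [-0.2, -0.2, -0.2]
gripper_width: 0.009
gripper_force: 25.0
```

```bash
python3 d.py 2.35 0.5115,-0.1390,0.082,0.440 pics/d5.png
```

```text
(no output)
```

View pics/d5.png

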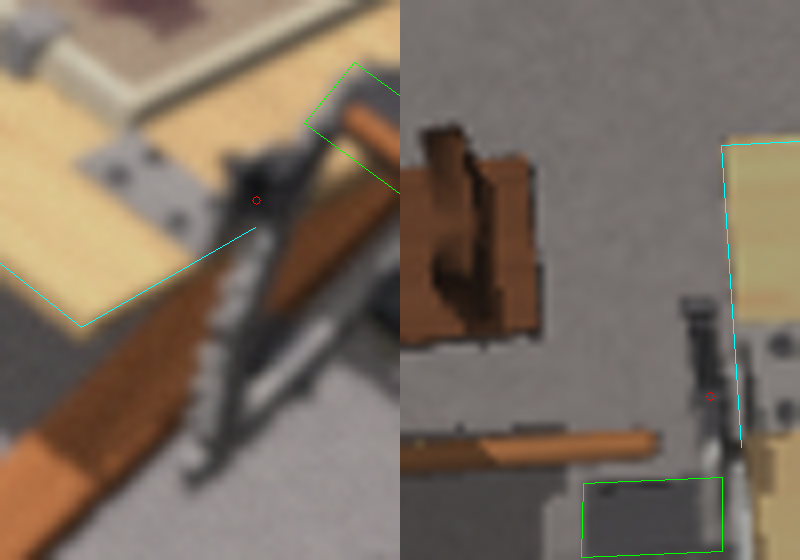

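The pawl lies back exactly on the predicted stop pose (green outline, top about px (190,174)), and the brush is free of it. Returning the brush to its rest.

>>> jog_arm(
  moves=[
    [[-1,0,-0.5],0,0],
    [[-2,0,-1],0,0],
    [[-2.5,0,-1],0,0],
    [[-2.5,0,-0.6],0,0],
    [[-2,1,-0.6],0,0],
    [[-2,1,0],0,0],
    [[-2,1,0],0,0],
    [[-2,1,0],0,0],
    [[-1.6,0.9,0],0,0],
    [[-1,0.5,0],0,0],
    [[0,0,0],4,0],
    [[0,0,0],0,0],
  ],
)

```text
time_s: 15.62
tcp_pos: [0.4305, 0.3657, 0.2196]
eef_rot: [180.0, -0.0, -88.9]
contact_force: [1.0, -0.1, -1.3]
gripper_width: 0.0089
gripper_force: 25.0
```

>>> jog_arm(
  moves=[
    [[0,0,2],0,0],
    [[0,0,4],0,0],
    [[0,0,4],0,0],
    [[0,0,3.5],0,0],
    [[0,0,2.5],0,0],
    [[0,0,1.7],0,0],
    [[0,0,1],0,0],
    [[0,0,0.6],0,0],
    [[0,0,0.4],0,0],
    [[0,0,0],0,0],
  ],
)

```text
time_s: 16.88
tcp_pos: [0.4308, 0.3656, 0.0228]
eef_rot: [-180.0, 0.0, -88.9]
contact_force: [-0.4, -0.4, -0.5]
gripper_width: 0.0089
gripper_force: 25.0
```

>>> jog_arm(
  moves=[
    [[0,0,0],0,1.5],
    [[0,0,0],0,2.5],
    [[0,0,0],0,4],
    [[0,0,0],0,5],
    [[0,0,0],0,5],
    [[0,0,-1],0,5],
    [[0,0,-2],0,5],
    [[0,0,-4],0,5],
    [[0,0,-4],0,5],
    [[0,0,-4],0,5],
    [[0,0,-4],0,5],
    [[0,0,-2],0,2],
  ],
)

```text
time_s: 18.38
tcp_pos: [0.4312, 0.3659, 0.2361]
eef_rot: [-179.9, 0.2, -88.9]
contact_force: [0.8, -1.0, 0.1]
gripper_width: 0.0443
gripper_force: 0.0
```

Run:
```python
from fit import *
C={n:shot(n) for n in('scene','top','wrist')}
B={}
for n,c in C.items():
    for r in regions_of(c,'brush')[:1]:
        pts=np.argwhere(r['pixels'])[:,::-1].astype(float); mu=pts.mean(0); d=np.linalg.svd(pts-mu,full_matrices=0)[2][0]; t=(pts-mu)@d
        e=[mu+d*t.min(),mu+d*t.max()]; print(n,r['confidence'],[at_z(c,q,.041) for q in e]); 
out=np.vstack([C['wrist']['pixels'][:300],np.hstack([cv2.resize(C[n]['pixels'][y:y+140,x:x+140],(256,256),interpolation=cv2.INTER_CUBIC) for n,x,y in(('scene',310,200),('top',150,120))])])
cv2.imwrite('pics/e1.png',out)
```

```text
scene 0.71 [array([0.432 , 0.2568, 0.041 ]), array([0.4253, 0.5445, 0.041 ])]
top 0.54 [array([0.4269, 0.4417, 0.041 ]), array([0.4316, 0.247 , 0.041 ])]
wrist 0.84 [array([0.4336, 0.2443, 0.041 ]), array([0.4268, 0.54  , 0.041 ])]
```

View pics/e1.png

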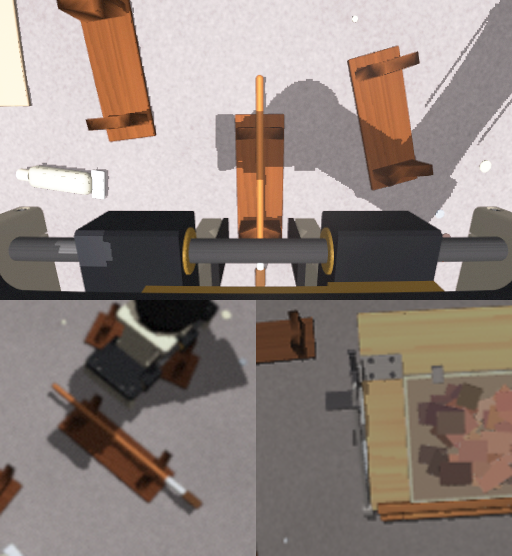

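The brush lies in its rest again (wrist px (260,75)–(260,285)), and the pawl still lies back (tab at lower right). With fingers closed, moving over the press spot.

>>> jog_arm(
  moves=[
    [[2,-0.7,-0.5],0,0],
    [[4,-1.4,-0.5],0,0],
    [[5,-1.7,-0.5],0,0],
    [[5,-1.7,0],0,0],
    [[5,-1.7,0],0,0],
    [[5,-1.7,0],0,0],
    [[5,-1.7,0],0,0],
    [[5,-1.7,0],0,0],
    [[5,-1.7,0],0,0],
    [[5,-1.9,0],0,0],
    [[3,-1.1,0],0,0],
    [[1,-0.4,0],0,0],
  ],
)

```text
time_s: 20.18
tcp_pos: [0.6133, -0.134, 0.2465]
eef_rot: [179.9, -0.0, -89.1]
contact_force: [0.0, 1.1, -0.8]
gripper_width: 0.0007
gripper_force: 0.0
```

>>> jog_arm(
  moves=[
    [[0,0,0],10.7,0],
    [[0,0,0],10.7,0],
    [[0,0,0],10.7,0],
    [[0,0,0],10.7,0],
    [[0,0,0],10.7,0],
    [[0,0,0],10.7,0],
    [[0,0,0],10.7,0],
    [[0,0,0],10.7,0],
    [[0,0,0],0,0],
  ],
)

```text
time_s: 21.3
tcp_pos: [0.6133, -0.1312, 0.2474]
eef_rot: [180.0, -0.0, -174.4]
contact_force: [0.7, -0.0, 0.0]
gripper_width: 0.0003
gripper_force: 0.0
```

>>> jog_arm(
  moves=[
    [[0,0,2],0,0],
    [[0,0,2.5],0,0],
    [[0,0,2],0,0],
    [[0,0,1],0,0],
    [[0,0,0.3],0,0],
    [[0,0,0.3],0,0],
    [[0,0,0.3],0,0],
    [[-0.1,0,0.3],0,0],
    [[-0.1,0,0.3],0,0],
  ],
)

```text
time_s: 22.42
tcp_pos: [0.6164, -0.1312, 0.158]
eef_rot: [-180.0, 0.1, -174.5]
contact_force: [1.4, 0.5, 3.5]
gripper_width: 0.0005
gripper_force: 1.6
```

>>> jog_arm(
  moves=[
    [[-0.1,0,0.3],0,0],
    [[-0.1,0,0.3],0,0],
    [[-0.1,0,0.3],0,0],
    [[-0.1,0,0.3],0,0],
    [[-0.1,0,0.3],0,0],
    [[-0.1,0,0.3],0,0],
  ],
)

```text
time_s: 23.18
tcp_pos: [0.6219, -0.1306, 0.1394]
eef_rot: [-180.0, 0.0, -174.5]
contact_force: [-0.3, 0.5, 5.1]
gripper_width: 0.0007
gripper_force: 1.6
```

>>> jog_arm(
  moves=[
    [[-0.1,0,0.3],0,0],
    [[-0.1,0,0.3],0,0],
    [[-0.1,0,0.3],0,0],
    [[-0.1,0,0.3],0,0],
    [[-0.1,0,0.3],0,0],
    [[-0.1,0,0.3],0,0],
    [[-0.1,0,0.3],0,0],
    [[-0.1,0,0.3],0,0],
    [[-0.1,0,0.3],0,0],
    [[-0.1,0,0.3],0,0],
    [[-0.1,0,0.3],0,0],
  ],
)

```text
time_s: 24.55
tcp_pos: [0.6326, -0.1296, 0.1063]
eef_rot: [180.0, -0.0, -174.6]
contact_force: [2.1, 0.1, 3.9]
gripper_width: 0.0002
gripper_force: 1.5
```

>>> jog_arm(
  moves=[
    [[-0.07,0,0.3],0,0],
    [[-0.07,0,0.3],0,0],
    [[-0.07,0,0.3],0,0],
    [[-0.07,0,0.3],0,0],
    [[-0.06,0,0.3],0,0],
    [[-0.06,0,0.3],0,0],
    [[-0.05,0,0.3],0,0],
    [[-0.05,0,0.3],0,0],
    [[-0.04,0,0.3],0,0],
    [[-0.04,0,0.3],0,0],
  ],
)

```text
time_s: 25.8
tcp_pos: [0.6385, -0.129, 0.0764]
eef_rot: [180.0, 0.0, -174.5]
contact_force: [1.8, 0.9, 3.0]
gripper_width: 0.0005
gripper_force: 1.5
```

>>> jog_arm(
  moves=[
    [[-0.04,0,0.3],0,0],
    [[-0.03,0,0.3],0,0],
    [[-0.03,0,0.3],0,0],
    [[-0.03,0,0.3],0,0],
    [[-0.02,0,0.3],0,0],
    [[-0.02,0,0.3],0,0],
    [[-0.02,0,0.3],0,0],
    [[0,0,0.3],0,0],
    [[0,0,0.2],0,0],
    [[0,0,0.2],0,0],
  ],
)

```text
time_s: 27.05
tcp_pos: [0.6404, -0.1288, 0.0484]
eef_rot: [180.0, 0.0, -174.5]
contact_force: [2.3, -0.3, 3.0]
gripper_width: 0.0001
gripper_force: 1.5
```

>>> jog_arm(
  moves=[
    [[0,0,0.15],0,0],
    [[0,0,0.15],0,0],
    [[0,0,0.1],0,0],
  ],
)

```text
time_s: 27.42
tcp_pos: [0.6404, -0.1288, 0.0444]
eef_rot: [180.0, -0.0, -174.6]
contact_force: [1.5, -0.3, 3.0]
gripper_width: 0.0005
gripper_force: 1.5
```

>>> jog_arm(
  moves=[
    [[0,0,0.1],0,0],
    [[0,0,0.1],0,0],
    [[0,0,0.05],0,0],
  ],
)

```text
time_s: 27.8
tcp_pos: [0.6405, -0.1288, 0.0422]
eef_rot: [-180.0, 0.0, -174.5]
contact_force: [1.9, 0.7, 6.4]
gripper_width: 0.0007
gripper_force: 3.0
```

>>> jog_arm(
  moves=[
    [[0,0,0.05],0,0],
    [[0,0,0.05],0,0],
  ],
)

```text
time_s: 28.05
tcp_pos: [0.6405, -0.1288, 0.0419]
eef_rot: [-180.0, 0.0, -174.5]
contact_force: [-0.8, 1.1, 10.9]
gripper_width: 0.0004
gripper_force: 5.4
```

The force is rising at z = 42 mm, which is the height of the flat board. Backing off and checking.

>>> jog_arm(
  moves=[
    [[0,0,0.03],0,0],
    [[0,0,0],0,0],
    [[0,0,-0.3],0,0],
    [[0,0,-1],0,0],
    [[0,0,-3],0,0],
    [[0,0,-5],0,0],
    [[0,0,-5],0,0],
    [[0,0,-4],0,0],
    [[0,0,-2],0,0],
    [[0,0,0],0,0],
  ],
)

```text
time_s: 29.3
tcp_pos: [0.6407, -0.1289, 0.2458]
eef_rot: [-180.0, 0.2, -174.6]
contact_force: [0.3, -0.2, -0.6]
gripper_width: -0.0
gripper_force: 0.0
```

>>> jog_arm(
  moves=[
    [[2,-4,-1],0,0],
    [[2,-4,-1],0,0],
    [[2,-4,0],0,0],
    [[2,-4,0],0,0],
    [[2,-4,0],0,0],
    [[1,-2,0],0,0],
    [[0,0,0],0,0],
  ],
)

```text
time_s: 30.18
tcp_pos: [0.5506, -0.3593, 0.2624]
eef_rot: [179.9, -0.1, -174.7]
contact_force: [-0.1, 0.0, -0.1]
gripper_width: 0.0001
gripper_force: 0.0
```

Run:
```python
from fit import *
C={n:shot(n) for n in('scene','top')}
V=[]
for n,c in C.items():
    rs=regions_of(c,'board')
    if rs:
        M=rs[0]['pixels']
        for r in regions_of(c,'canvas')[:1]: M=M|r['pixels']
        V.append((c,cv2.morphologyEx(M.astype(np.uint8),cv2.MORPH_CLOSE,np.ones((7,7)))))
    for r in regions_of(c,'brush')[:1]: print(n,'brush',at_z(c,r['pixel'],.041))
for v in V: print(fit([v],[.5115,-.139,.082,.03]))
a=[cv2.resize(C['scene']['pixels'][90:330,140:440],(400,320)),cv2.resize(C['top']['pixels'][60:300,30:450],(400,320)[:1]+(320,))]
im=np.hstack(a); cv2.imwrite('pics/f1.png',im)
```

```text
scene brush [0.4259 0.3644 0.041 ]
top brush [0.4265 0.4637 0.041 ]
(array([ 0.5083, -0.1408,  0.0767, -0.0538]), np.float64(0.039776646693726776))
(array([ 0.6932, -0.0459,  0.1789, -1.3159]), np.float64(1.100797323668804))
```

View pics/f1.png

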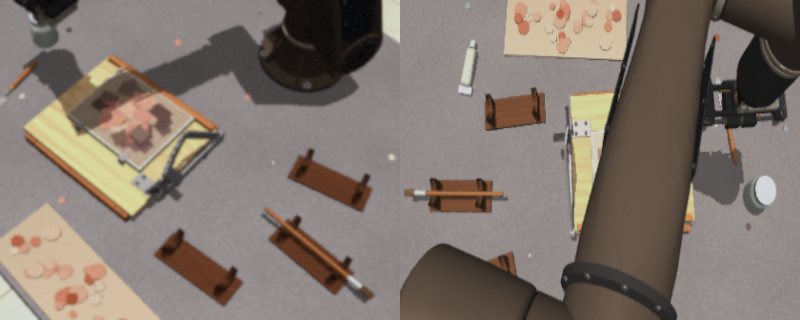

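The board lies flat on its base, the tab is still back (right panel about (562,138)), the brush is in its rest, and the jar, tube and knife haven't moved.

```bash
python3 -c "
from plant import *
print(close_job())"
```

```text
the job is handed in; nothing more can be done
None
```

The job is handed in at about 30 s: I flicked the pawl over with the brush handle and it stayed back, eased the board down flat at about 3–6 N (about 11 N as it seated on the base), and put the brush back in its rest. The jar, tube and knife were not touched, and no verdict came back at hand-in.

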